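# Nip an engraved panel in a cam clamp

## Task

Two identical cam-clamp fixtures stand on the laser workshop's bench; one holds an engraved plywood panel lying loose, the other is empty. Swing the cam lever of the fixture that holds the panel clockwise (seen from above), just until the cam has slid the panel against the sprung stop bar and pressed that bar back by about 5 mm; do not overrun (at no time more than 9 mm), then let go so that the panel stays clamped. Leave the empty fixture's lever where it is.

Things in the scene. Friction and masses are not known exactly. Their poses are not given: they have to be found in the camera images.
- cam_lever_knob (a point): Centre (half-way up, 63 mm above the bench) of the upright round black knob, 22 mm diameter, 38 mm high, on the end of the panel fixture's steel cam lever (18 mm wide, top 44 mm above the bench). x axis: level, outward along the lever, z up: the vertical pivot lies 95 mm away in -x. The knob is fixed to the lever and turns with it. Only the spare knob near its sweep is as high.
- cam_lever (a joint): That lever's turn, rad, growing clockwise from above, 0 to 2.6; starts at 0 to 0.4. Its black disc (64 mm diameter, centre 14 mm off the pivot) reaches 18 + 14(1 - cos q) mm from the pivot towards the panel. The gap is taken up at 0.75 to 1.75 rad, differing by run; 0.3 to 0.5 rad more gives 5 mm. Stiff: 0.3 N m friction, 3 to 6 N at the knob; it stays where left, against the spring too.
- stop_bar (a joint): How far the panel has pressed back the panel fixture's sprung aluminium stop bar (100 mm wide, 10 mm thick, top 36 mm above the bench), m: 0 free, 0.015 bottomed; spring 1.2 N/mm. Free, 16 mm of gap shows between the bar's back and the dark steel block behind it (top 28 mm above the bench); the gap shrinks by this value.
- panel_center (a point): Centre of the loose engraved plywood panel: 80 mm along the clamping line (its x, pointing from cam to stop bar), 100 mm wide, 18 mm thick, lying on an aluminium bed (215 x 150 x 12 mm) between two low side guides; top 30 mm above the bench. The cam is at the bed's end near the robot, the stop bar at the far end.
- spare_lever_knob (a point): Bystander: centre of the like knob, 63 mm above the bench, on the lever of the empty fixture, which has no panel but is otherwise the same. Either fixture may be the left or the right one.

How it is judged:
By the outcome, as a careful person would: the job done as asked, in the order asked, and still so for the second after the job is handed in, with the robot touching nothing.
It also fails if it takes over 42 s, if anything falls off the work surface, if the arm or the gripper's body presses on something with over 40 N, if the wrist force passes 120 N, or if a joint passes its speed limit or range.

## Robot

A 6-joint arm with a two-finger parallel gripper is mounted at the origin on the work surface. World frame = base frame: x ahead of the robot, y to its left, z up, the work surface at z = 0. Lengths are in mm, angles in rad, forces in N, time in s.
With the tool pointing down it reaches from about 300 to 850 mm from the base axis. Payload 4.2 kg.
Tool frame: the origin (TCP) lies between the finger pads; the fingertips stand env.nose_length ahead of it and the grasp point (between the pads) lies 6 mm ahead of it (env.nose_length is the distance from the TCP to the fingertips, in mm); z points along the fingers, x is the direction in which the jaws open and shut, and the axes are right-handed (so a half turn about z gives the same grasp; the last joint's range is limited). The gripper opens to 91 mm and grips with 3 to 60 N. Pads are 32 mm wide; open, the fingers measure 118 mm over their backs; the gripper's body (76 mm by 178 mm) begins 60 mm behind the grasp point.
Start: joints at [-1.185, 0.32, 1.565, -0, 1.257, -0.02], TCP at [226.987, -528.316, 238.976] pointing down, gripper open.
Joint ranges: [-3.11, 3.11], [-0.84, 2.01], [0.21, 2.61], [-1.34, 4.49], [0.05, 2.63], [-2.56, 2.56]. Speed limits (rad/s): [2.57, 2.57, 3.14, 3.14, 3.14, 3.14].

## Interface

Orientations are given as a rotation vector (axis times angle).
In Python, from bench import env gives the robot as it stands. Calls block until the motion is done:
- env.goto(position, orientation): joint-space move of the TCP to a pose.
- env.move_linear(position, attitude=None, rate=150, guard=None): straight line of the TCP; attitude=None keeps the orientation; rate is the mean speed in mm/s. With guard (N) it stops when the force on the tool has changed by that much, and returns True; else False.
- env.move_joints(angles): joint-space move.
- env.gripper_to(opening, f_grip=None): finger opening in mm; f_grip is the grip in N (None keeps the last); returns when the fingers have stopped.
- env.dwell(seconds).
- env.inverse_kinematics(position, orientation): joint angles nearest the present ones, or None.
- env.get_obs(): the state.
- env.capture(name): name is "scene" or "top"; returns (picture, depth): 400x640x3 uint8, blue, green, red; 400x640 float32, mm along the optical axis (not along the pixel's ray), 0 where there is no reading.
- env.camera_info(name): a dict with "intrinsics" (3x3 intrinsics, pixels), "camera_from_world" (4x4, takes a point from world to camera coordinates). Camera axes: x right, y down, z forward; pixel columns grow to the right and rows downward; lengths in mm; the calibration is good to about 2 mm. A picture is of the moment at which its call begins. camera_info takes no time and is no camera call.
A pose or a line that the arm cannot do raises env.MotionError and nothing moves.
- env.close_job(): hands the job in, once; it reports no verdict.
The state is a dict: "clock": time; "qpos": joint angles; "dq": joint speeds; "effort": joint torques, N m; "ee_pos": TCP position; "tool_rot": TCP orientation; "force": force on the tool from outside, world axes, zero at the start; "ft_torque": the same for the moment, N m; "finger_gap": finger opening in mm.
Only numpy, scipy, OpenCV 4.12 (cv2) and the standard library are available. Lean on these libraries where they do the work, as an engineer would, in place of code of your own. Each camera call takes 0.05 s, during which the arm holds its last target. There are 200 camera calls.

## Working session

There is one attempt and no reset: what is moved stays moved. The work goes in short steps, each a Python script; the robot and the scene stay as the last script left them, time stands still between calls to the robot, and variables do not carry over. Pictures are saved under pics/ and viewed, about 8 in all and at most 12, crops included, and the job is handed in when it is done.

```bash
mkdir -p pics; cat > h.py <<'E'
from bench import env
import numpy as np, cv2
from scipy.spatial.transform import Rotation as R
def world(name,depth):
    ci=env.camera_info(name);K=np.array(ci["intrinsics"]);T=np.linalg.inv(np.array(ci["camera_from_world"]))
    v,u=np.mgrid[:depth.shape[0],:depth.shape[1]]
    P=np.stack([(u-K[0,2])/K[0,0]*depth,(v-K[1,2])/K[1,1]*depth,depth],-1)
    W=P@T[:3,:3].T+T[:3,3]; W[depth==0]=np.nan
    return W
def pix(name,p):
    ci=env.camera_info(name);K=np.array(ci["intrinsics"]);T=np.array(ci["camera_from_world"])
    q=K@(T[:3,:3]@np.asarray(p,float)+T[:3,3]);return q[:2]/q[2]
E
python3 - <<'E'
from h import *
for n in("scene","top"):
    im,d=env.capture(n);cv2.imwrite(f"pics/{n}0.png",im);np.save(f"{n}0.npy",d)
    W=world(n,d);print(n,np.linalg.inv(env.camera_info(n)["camera_from_world"])[:3,3],env.camera_info(n)["intrinsics"])
    m=(W[...,2]>72)&(W[...,2]<90)&(W[...,0]>200)
    c,l,s,_=cv2.connectedComponentsWithStats(m.astype(np.uint8))
    for i in range(1,c):
        if s[i,4]>10: print(s[i],np.nanmean(W[l==i],0))
print(env.nose_length,env.get_obs())
E
```

```text
scene [1135.97660746  -75.12142061  848.20040298] [[465.29284478   0.         314.595656  ]
 [  0.         465.29284478 187.89240102]
 [  0.           0.           1.        ]]
[371 150  11  12  98] [558.81966045 103.13820233  81.09553673]
[181 152  11  12 100] [ 533.57850791 -289.43851723   81.41630364]
[592 185  38  30 319] [692.39107304 553.64682874  81.71119143]
[585 193  39  29 240] [724.03382839 508.9387669   81.29152079]
[ 35 203  31  26 303] [ 662.29535045 -527.72732103   82.53110364]
top [ 541.13265749  -42.63400773 1005.769081  ] [[489.258551     0.         318.37647499]
 [  0.         489.258551   201.07193845]
 [  0.           0.           1.        ]]
[  0 120  42  40 487] [705.95284911 530.66095716  82.21083437]
[565 169  30  28 291] [ 645.82208905 -527.91442256   83.02545464]
[236 219  12  11 107] [554.76877437 101.56975323  81.45677052]
[444 237  12  12 115] [ 529.47091401 -291.48001162   81.11163204]
25.0 {'clock': 0.1, 'qpos': array([-1.18499204e+00,  3.20230191e-01,  1.56554142e+00,  4.25656352e-06,
        1.25737512e+00, -2.00044376e-02]), 'dq': array([-0.00095657, -0.00124841, -0.00486653, -0.00026126,  0.00069798,
        0.00195521]), 'effort': array([ 2.85695396e-04, -4.13333523e+01, -2.32511008e+01,  7.27734435e-02,
        4.21675108e-02, -7.27769316e-05]), 'ee_pos': array([ 226.83731012, -527.93059079,  238.20909849]), 'tool_rot': array([-2.62278333e+00,  1.72773094e+00,  2.00714179e-03]), 'force': array([-0.86513706,  0.11381474,  0.51872891]), 'ft_torque': array([0.0318444 , 0.00516601, 0.01551485]), 'finger_gap': 91.51924555826609}
```

View pics/top0.png

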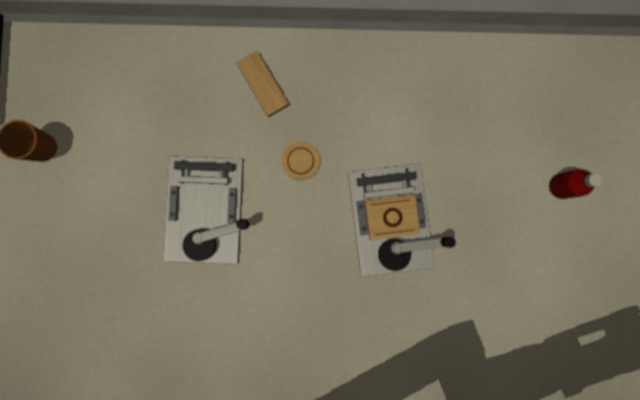

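View pics/scene0.png

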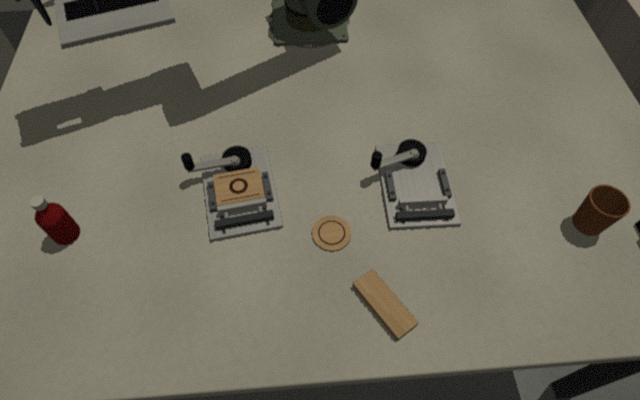

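Top view: the panel fixture is the right one, with its knob at px (448,242) and pivot at about (396,248). The empty one is on the left with its knob at (242,224). Clockwise takes the knob toward the robot and then left.

```bash
python3 - <<'E'
from h import *
for n in("top","scene"):
    im=cv2.imread(f"pics/{n}0.png");d=np.load(f"{n}0.npy");W=world(n,d)
    near=(np.abs(W[...,0]-580)<130)&(np.abs(W[...,1]+220)<110)
    z=W[...,2]; hi=near&(z>68); k=np.nanmean(W[hi],0)
    print(n,"knob",k, "pix", np.argwhere(hi).mean(0)[::-1])
    lev=near&(z>40)&(z<48.5); L=W[lev][:,:2]
    L=L[np.linalg.norm(L-k[:2],axis=1)>16]
    (vx,vy,x0,y0)=cv2.fitLine(L.astype(np.float32),cv2.DIST_HUBER,0,.01,.01).ravel()
    u=np.array([vx,vy]); 
    if u@(k[:2]-[x0,y0])<0:u=-u
    print(" lever n",len(L),"dir",np.degrees(np.arctan2(u[1],u[0])),"offline",np.cross(u,k[:2]-[x0,y0]),"pivot",k[:2]-95*u, "extent",np.percentile((L-k[:2])@u,[0,5,100]))
    hsv=cv2.cvtColor(im,cv2.COLOR_BGR2HSV)
    pan=near&(z>25)&(z<34)&(hsv[...,1]>80)
    P=W[pan][:,:2].astype(np.float32); print(" panel",len(P),cv2.minAreaRect(P),P.mean(0))
    bed=near&(z>6)&(z<17);B=W[bed][:,:2].astype(np.float32);print(" bed",cv2.minAreaRect(B))
im=cv2.imread("pics/top0.png")[155:285,335:475];a=cv2.resize(im,None,fx=4.2,fy=4.2,interpolation=cv2.INTER_CUBIC)
cv2.imwrite("pics/crop0.png",a)
E
```

```text
top knob [ 529.4373876  -291.15652596   80.6296243 ] pix [449.26666667 242.19166667]
 lever n 406 dir -81.453964 offline 0.2728926497924373 pivot [ 515.32001127 -197.2113279 ] extent [-141.57915634  -97.85035743  -14.09963841]
 panel 1976 ((553.5972290039062, -194.67486572265625), (125.04191589355469, 102.0059814453125), 7.866711139678955) [ 575.7555  -190.76099]
 bed ((578.8973388671875, -221.76416015625), (220.0880584716797, 214.2419891357422), 8.306062698364258)
scene knob [ 534.1718438  -289.40768069   80.12919569] pix [186.20353982 157.98230088]
 lever n 319 dir -84.42338 offline 3.7543613315731674 pivot [ 524.94005803 -194.8573038 ] extent [-143.82114262  -98.77947715  -13.58603495]
 panel 1468 ((571.6444091796875, -190.11761474609375), (186.4563751220703, 101.03950500488281), 8.196743965148926) [ 575.6278  -189.08409]
 bed ((572.3624267578125, -218.38821411132812), (239.46841430664062, 211.93504333496094), 4.736312389373779)<stdin>:12: DeprecationWarning: Arrays of 2-dimensional vectors are deprecated. Use arrays of 3-dimensional vectors instead. (deprecated in NumPy 2.0)
```

View pics/crop0.png

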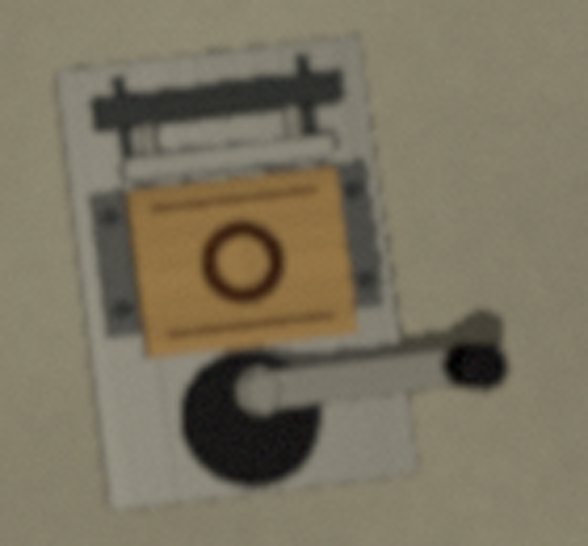

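Both agree: the heading is about +8° and the lever points at about -81.5°. Next I rectify both views into fixture axes so I can track the bar, and check IK over the sweep.

```bash
cat >> h.py <<'E'
HEAD=np.radians(7.9); PIV=np.array([516.4,-197.3]); RK=95.; TH0=np.radians(-81.5)
ex=np.array([np.cos(HEAD),np.sin(HEAD)]); ey=np.array([-ex[1],ex[0]])
S=4. # px per mm ; rectified: column = s (clamping line, from pivot) 0..175, row = t +60..-60
def rect(name,im,z=36.):
    c=np.array([[0,60],[175,60],[175,-60],[0,-60]],float)
    src=np.float32([pix(name,[*(PIV+a*ex+b*ey),z]) for a,b in c])
    dst=np.float32([[a*S,(60-b)*S] for a,b in c])
    return cv2.warpPerspective(im,cv2.getPerspectiveTransform(src,dst),(int(175*S),int(120*S)),flags=cv2.INTER_CUBIC)
def pose(q,z,off=0):  # q = lever turn since start
    th=TH0-q; p=PIV+RK*np.array([np.cos(th),np.sin(th)]); psi=th+np.pi/2+off
    return [*p,z],(R.from_euler('z',psi)*R.from_euler('x',np.pi)).as_rotvec()
E
python3 - <<'E'
from h import *
a=[rect(n,cv2.imread(f"pics/{n}0.png")) for n in("top","scene")]
o=np.vstack([cv2.resize(x[80:400],None,fx=1,fy=.9) for x in a])
cv2.imwrite("pics/rect0.png",o)
for x in a:
    g=x[120:360].mean(0); print([tuple(int(v) for v in g[i]) for i in range(70*4,170*4,8)])
for off in(0,np.pi):
    print(off,[None if (j:=env.inverse_kinematics(*pose(q,76,off))) is None else np.round(j,2).tolist() for q in(0,.8,1.6,2.3)])
d=np.load("top0.npy");W=world("top",d);print("boss",W[248,397],W[247,398],"knob pix pred",pix("top",[*(PIV+RK*np.array([np.cos(TH0),np.sin(TH0)])),82]))
E
```

```text
[(51, 89, 117), (48, 83, 112), (45, 80, 108), (48, 83, 112), (54, 94, 123), (61, 104, 134), (66, 111, 141), (66, 113, 144), (64, 110, 140), (57, 97, 126), (49, 86, 114), (54, 93, 121), (61, 104, 133), (62, 106, 135), (65, 103, 129), (75, 101, 117), (87, 101, 108), (95, 105, 109), (107, 119, 121), (117, 130, 134), (121, 134, 138), (118, 131, 135), (109, 121, 124), (101, 112, 115), (107, 119, 122), (116, 128, 132), (119, 132, 135), (119, 132, 135), (116, 128, 132), (100, 112, 115), (72, 81, 82), (50, 55, 55), (44, 47, 46), (45, 48, 47), (45, 48, 48), (44, 47, 46), (44, 48, 47), (52, 57, 57), (75, 84, 85), (102, 113, 116), (115, 128, 132), (118, 131, 135), (118, 131, 135), (118, 131, 134), (114, 127, 131), (107, 121, 125), (104, 122, 128), (108, 129, 135), (111, 133, 139), (112, 134, 140)]
[(64, 92, 117), (63, 91, 115), (60, 87, 111), (56, 82, 105), (52, 76, 99), (53, 78, 100), (60, 87, 110), (68, 99, 123), (75, 109, 134), (80, 114, 140), (78, 113, 138), (68, 99, 123), (57, 83, 106), (58, 86, 108), (69, 100, 123), (73, 106, 130), (71, 103, 127), (77, 101, 119), (97, 111, 120), (113, 122
[... 182 characters left out ...]
), (90, 97, 99), (93, 101, 102), (73, 78, 79), (49, 52, 52), (42, 45, 43), (44, 46, 45), (43, 45, 46), (45, 47, 47), (43, 45, 44), (36, 37, 36), (24, 26, 25), (16, 18, 18), (16, 18, 18), (34, 36, 37), (66, 71, 73), (98, 107, 109), (115, 125, 127), (118, 128, 131)]
0 [[-0.52, 0.51, 1.71, -0.0, 0.92, -0.67], [-0.56, 0.41, 1.88, 0.0, 0.85, 0.09], [-0.48, 0.33, 2.02, 0.0, 0.78, 0.97], [-0.35, 0.32, 2.05, 0.0, 0.78, 1.81]]
3.141592653589793 [[-0.52, 0.51, 1.71, -0.0, 0.92, 2.47], None, [-0.48, 0.33, 2.02, -0.0, 0.78, -2.17], [-0.35, 0.32, 2.05, -0.0, 0.78, -1.34]]
boss [ 515.38446749 -198.27052883   46.6766899 ] [ 517.37781973 -200.17210348   46.84469598] knob pix pred [449.51174256 241.66954131]
```

View pics/rect0.png

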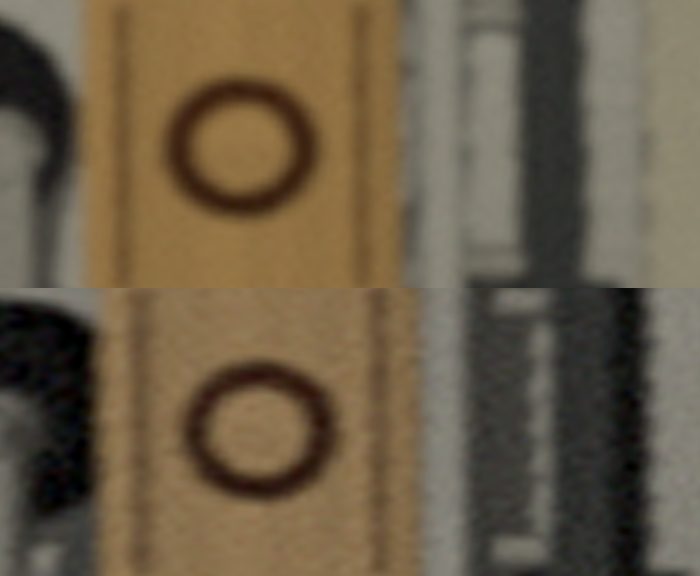

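The rectified views show the panel at s≈22–100 mm, the bar at 103–115 and the block from about 131. The bar's back edge in the scene view, at col 465 (116 mm), has strong contrast and suits tracking. Now I grip the knob and start the sweep.

```bash
cat >> h.py <<'E'
REF={n:rect(n,cv2.imread(f"pics/{n}0.png",0)).astype(np.float32) for n in("top","scene")}
WIN={"top":{"bar":(104,120),"pan":(30,95)},"scene":{"bar":(110,121),"pan":(33,98)}}
def track(n_av=2):
    out={}
    for n in REF:
        fr=[env.capture(n)[0] for _ in range(n_av)]
        cur=rect(n,cv2.cvtColor(np.mean(fr,0).astype(np.uint8),cv2.COLOR_BGR2GRAY)).astype(np.float32)
        for k,(a,b) in WIN[n].items():
            r=slice(120,360); x0=int((a-3)*S); x1=int(min(175,b+16)*S)
            m=cv2.matchTemplate(cur[r,x0:x1],REF[n][r,int(a*S):int(b*S)],cv2.TM_CCOEFF_NORMED)[0]
            i=int(m.argmax()); d=0
            if 0<i<len(m)-1: d=.5*(m[i-1]-m[i+1])/(m[i-1]-2*m[i]+m[i+1])
            out[n[0]+k]=round((i+d)/S-3,2); out[n[0]+k+"_c"]=round(float(m[i]),2)
    return out,fr[-1]
def report(q):
    t,_=track(); o=env.get_obs(); print(round(q,2),t,"t",round(o["clock"],1),"F",np.round(o["force"],1),"gap",round(o["finger_gap"],1),"ee",np.round(o["ee_pos"],1),flush=True); return t
E
python3 - <<'E'
from h import *
env.gripper_to(60)
env.goto(*pose(0,150)); env.move_linear(pose(0,76)[0],rate=100)
report(0)
env.gripper_to(10,f_grip=12); report(0)
for q in(.15,.3,.45):
    env.move_linear(*pose(q,76),rate=40); report(q)
E
```

```text
0 {'tbar': np.float32(-0.0), 'tbar_c': 0.99, 'tpan': np.float32(-0.01), 'tpan_c': 1.0, 'sbar': np.float32(0.01), 'sbar_c': 1.0, 'span': np.float32(-0.01), 'span_c': 1.0} t 3.3 F [0.4 0.7 0.2] gap 60.3 ee [ 530.8 -291.4   76.7]
0 {'tbar': np.float32(-0.0), 'tbar_c': 0.99, 'tpan': np.float32(-0.01), 'tpan_c': 1.0, 'sbar': np.float32(-0.01), 'sbar_c': 1.0, 'span': np.float32(0.01), 'span_c': 1.0} t 4.2 F [ 0.2  1.4 -0.4] gap 21.6 ee [ 530.5 -291.3   76. ]
0.15 {'tbar': np.float32(-0.01), 'tbar_c': 0.99, 'tpan': np.float32(-0.01), 'tpan_c': 1.0, 'sbar': np.float32(-0.06), 'sbar_c': 1.0, 'span': np.float32(-0.01), 'span_c': 1.0} t 4.9 F [-0.5  0.  -0.7] gap 21.7 ee [ 516.1 -292.3   76. ]
0.3 {'tbar': np.float32(0.01), 'tbar_c': 0.99, 'tpan': np.float32(-0.0), 'tpan_c': 1.0, 'sbar': np.float32(-0.05), 'sbar_c': 1.0, 'span': np.float32(-0.0), 'span_c': 1.0} t 5.6 F [ 0.5  1.4 -1. ] gap 21.2 ee [ 502.1 -291.1   76. ]
0.45 {'tbar': np.float32(0.12), 'tbar_c': 0.97, 'tpan': np.float32(1.29), 'tpan_c': 0.98, 'sbar': np.float32(-0.03), 'sbar_c': 1.0, 'span': np.float32(1.19), 'span_c': 0.97} t 6.3 F [ 1.7  2.4 -1.2] gap 22.0 ee [ 488.3 -287.9   76. ]
```

```bash
python3 - <<'E'
from h import *
q=.45
while q<1.2:
    q+=.06; env.move_linear(*pose(q,76),rate=30); t=report(q)
    if max(t["sbar"],t["tbar"])>3.2: break
E
```

```text
0.51 {'tbar': np.float32(0.16), 'tbar_c': 0.96, 'tpan': np.float32(1.85), 'tpan_c': 0.98, 'sbar': np.float32(0.01), 'sbar_c': 1.0, 'span': np.float32(1.75), 'span_c': 0.96} t 6.8 F [ 3.6  2.7 -1.7] gap 21.4 ee [ 482.9 -286.    76. ]
0.57 {'tbar': np.float32(0.17), 'tbar_c': 0.97, 'tpan': np.float32(2.41), 'tpan_c': 0.97, 'sbar': np.float32(-0.03), 'sbar_c': 1.0, 'span': np.float32(2.29), 'span_c': 0.95} t 7.4 F [ 3.6  3.9 -1.6] gap 21.7 ee [ 477.6 -283.8   76. ]
0.63 {'tbar': np.float32(0.11), 'tbar_c': 0.97, 'tpan': np.float32(3.09), 'tpan_c': 0.97, 'sbar': np.float32(-0.08), 'sbar_c': 1.0, 'span': np.float32(3.03), 'span_c': 0.96} t 7.9 F [ 4.1  3.3 -2.4] gap 21.6 ee [ 472.6 -281.3   76. ]
0.69 {'tbar': np.float32(0.03), 'tbar_c': 0.97, 'tpan': np.float32(3.8), 'tpan_c': 0.97, 'sbar': np.float32(-0.03), 'sbar_c': 1.0, 'span': np.float32(3.64), 'span_c': 0.95} t 8.5 F [ 4.9  3.8 -2.4] gap 21.7 ee [ 467.7 -278.6   76. ]
0.75 {'tbar': np.float32(-0.19), 'tbar_c': 0.96, 'tpan': np.float32(4.5), 'tpan_c': 0.97, 'sbar': np.float32(-0.02), 'sbar_c': 1.0, 'span': np.float32(4.42), 'span_c'
[... 540 characters left out ...]
3 {'tbar': np.float32(1.76), 'tbar_c': 0.95, 'tpan': np.float32(6.68), 'tpan_c': 0.97, 'sbar': np.float32(1.99), 'sbar_c': 0.99, 'span': np.float32(6.59), 'span_c': 0.95} t 10.6 F [ 6.5  1.9 -4.2] gap 22.1 ee [ 450.5 -265.    76. ]
0.99 {'tbar': np.float32(2.45), 'tbar_c': 0.83, 'tpan': np.float32(7.49), 'tpan_c': 0.97, 'sbar': np.float32(2.71), 'sbar_c': 1.0, 'span': np.float32(7.41), 'span_c': 0.95} t 11.2 F [ 6.1  2.8 -5.3] gap 21.6 ee [ 446.8 -261.    76. ]
1.05 {'tbar': np.float32(3.29), 'tbar_c': 0.88, 'tpan': np.float32(8.24), 'tpan_c': 0.97, 'sbar': np.float32(3.51), 'sbar_c': 0.99, 'span': np.float32(8.15), 'span_c': 0.95} t 11.7 F [ 6.9  1.  -5.6] gap 21.8 ee [ 443.3 -256.9   76.1]
```

```bash
python3 - <<'E'
from h import *
for q in(1.11,1.165):
    env.move_linear(*pose(q,76),rate=30); t=report(q)
if 4.5<t["sbar"]<5.8:
    env.gripper_to(50); report(q)
    env.move_linear(pose(q,180)[0],rate=150); env.dwell(.5); report(q)
    for n in("top","scene"):
        im,_=env.capture(n);cv2.imwrite(f"pics/{n}1.png",im)
    a=[rect(n,cv2.imread(f"pics/{n}1.png")) for n in("top","scene")]
    cv2.imwrite("pics/rect1.png",np.vstack([cv2.resize(x[80:400],None,fx=1,fy=.9) for x in a]))
E
```

```text
1.11 {'tbar': np.float32(4.03), 'tbar_c': 0.91, 'tpan': np.float32(8.98), 'tpan_c': 0.96, 'sbar': np.float32(4.33), 'sbar_c': 0.99, 'span': np.float32(8.87), 'span_c': 0.95} t 12.3 F [ 6.1  0.9 -6.4] gap 21.8 ee [ 440.1 -252.7   76.1]
1.17 {'tbar': np.float32(4.7), 'tbar_c': 0.83, 'tpan': np.float32(9.68), 'tpan_c': 0.97, 'sbar': np.float32(5.0), 'sbar_c': 0.99, 'span': np.float32(9.62), 'span_c': 0.95} t 12.8 F [ 7.7 -0.2 -8. ] gap 21.4 ee [ 437.3 -248.7   76.1]
1.17 {'tbar': np.float32(4.76), 'tbar_c': 0.84, 'tpan': np.float32(9.72), 'tpan_c': 0.97, 'sbar': np.float32(5.05), 'sbar_c': 0.99, 'span': np.float32(9.64), 'span_c': 0.95} t 13.6 F [-0.5  0.4 -0.4] gap 49.7 ee [ 435.6 -247.3   76. ]
1.17 {'tbar': np.float32(4.79), 'tbar_c': 0.84, 'tpan': np.float32(9.72), 'tpan_c': 0.97, 'sbar': np.float32(5.02), 'sbar_c': 0.99, 'span': np.float32(9.62), 'span_c': 0.95} t 15.1 F [-0.8  1.  -0.5] gap 50.3 ee [ 435.6 -247.3  180. ]
```

View pics/rect1.png

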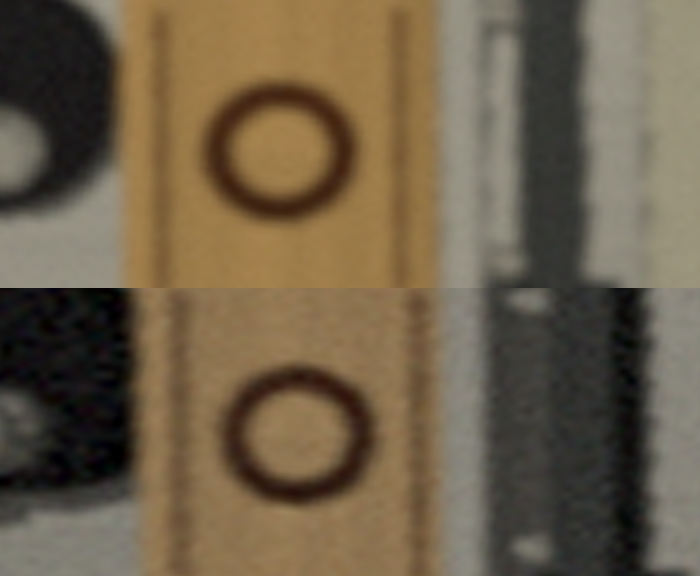

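View pics/top1.png

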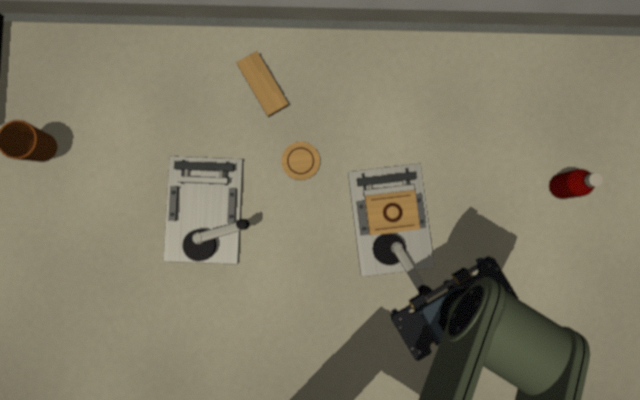

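The rectified view shows the bar's back edge moved from col 465 to about 486 (5 mm). The panel is flush against the bar and the cam is on the panel. In the top view the lever now points toward the robot, the gripper is clear, and the spare knob is unchanged at (242,224). Handing in.

```bash
python3 - <<'E'
from h import *
report(1.17); env.close_job()
E
```

```text
1.17 {'tbar': np.float32(4.76), 'tbar_c': 0.84, 'tpan': np.float32(9.72), 'tpan_c': 0.97, 'sbar': np.float32(5.0), 'sbar_c': 1.0, 'span': np.float32(9.62), 'span_c': 0.95} t 15.4 F [ 1.  -0.3 -0.3] gap 49.8 ee [ 435.6 -247.3  180. ]
the job is handed in; nothing more can be done
```

I gripped the knob of the right-hand fixture, the one holding the panel, and swung its lever about 1.17 rad clockwise. I tracked the stop bar in both cameras along the way, then let go, raised the gripper clear and handed the job in at about 15.4 s.

- **Bar pressed back:** the last check before hand-in gave 5.0 mm from the scene camera and 4.8 mm from the top camera. The top camera's bar match was weaker (correlation 0.84). The panel's own travel of 9.6–9.7 mm, less the roughly 4.7 mm gap it closed first, also gives about 5 mm.
- **Overrun and holding:** the highest bar reading was 5.05 mm, and nothing moved noticeably after the release.
- **Forces and the empty fixture:** the force readings stayed at about 11 N or below. The empty fixture's lever looked unchanged in the pictures.

No checks failed; the only disagreement was the 0.25 mm between the two cameras.

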